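Knock the last canele out of its mould

ROBOT

A 7-joint arm with a two-finger parallel gripper is mounted at the origin on the work surface. World frame = base frame: x ahead of the robot, y to its left, z up, the work surface at z = 0. Lengths are in m, angles in rad, forces in N, time in s.
With the tool pointing down it reaches from about 0.4 to 0.875 m from the base axis. Payload 6.5 kg.
Tool frame: the origin (TCP) lies at the very end of the fingers, on their centre line; the grasp point (between the pads) lies 19 mm behind it; z points along the fingers, y is the line along which they close (so a half turn about z gives the same grasp; the last joint's range is limited). The gripper opens to 88 mm and grips with 3 to 60 N. Pads are 18 mm wide; open, the fingers measure 123 mm over their backs; the gripper's body (75 mm by 187 mm) begins 45 mm behind the grasp point.
Start: joints at [-1.354, 0.536, -0.004, 1.538, 0.003, 1.067, -0.071], TCP at [0.181, 0.624, 0.239] pointing down, gripper open.
Joint ranges: [-2.7, 2.7], [-0.37, 2.16], [-1.27, 1.26], [0.24, 2.4], [-1.31, 4.45], [0.19, 1.91], [-2.76, 2.76]. Speed limits (rad/s): [2.39, 2.39, 3.14, 3.14, 3.14, 3.14, 3.14].

INTERFACE

Orientations are given as a unit quaternion [x, y, z, w].
In Python, from plant import observe, optics, job gives the robot as it stands. The module is installed in compiled form; this text tells all that it offers.
- The arm moves only by the tool move_arm, never from a script. Its argument "series" is one flat list of numbers, 6 for each row, row after row: the shift along the tool's x, y, z in units of 0.025 m (1.0 is 0.025 m), then the turn, a rotation vector about the tool's x, y, z in units of 0.1 rad (1.0 is 0.1 rad). In form: [tx, ty, tz, rx, ry, rz, tx, ty, tz, rx, ry, rz, ...]. A call has 1 to 5 rows; each row shifts and turns the commanded pose from where the row before left it, along the tool's axes as they then stand; what a row does not reach is not made up. A row lasts 1/10 s, in which the tool goes at most 50 mm and 8.59 degrees, less where a joint would pass 70% of its speed; a pose out of reach is approached as far as the arm can. A call with a number of a shift or a turn outside -1 to 1 is refused whole. A call with a gripper value outside its range is refused whole. "hand" is the opening, from 0 (shut) to 1 (fully open), set as the call begins (left out, the last holds). The fingers move at their own pace and stop on an object; "force" is the grip in N (left out, the last holds). Time passes only in rows, so rows that do not move let the fingers close. It gives the time, the measured TCP pose, the force, the opening and the grip force at its end, in the units of the state.
- observe(): the state, without advancing time (a new reading comes with each control period).
- optics.capture(name): name is "side" or "top"; returns the picture (384x512x3 uint8, blue, green, red); there is no depth.
- optics.camera_info(name): a dict with "fovy" (degrees; the focal length in pixels is half the picture's height over the tangent of half this angle, whatever the lens; pixels are square), "cx", "cy" (the principal point, pixels), "origin" and "attitude" of the camera in the world. Camera axes: x right, y up, looking along -z (the intrinsics and any distortion apply to the point x, -y, -z); pixel columns grow to the right and rows downward; lengths in m; the calibration is good to about 2 mm. A picture is of the moment at which its call begins. camera_info takes no time and is no camera call.
- job.close_job(): hands the job in; it is judged then, once.
The state is a dict: "t": time; "joint_pos": joint angles; "qd": joint speeds; "tau": joint torques, N m; "position": TCP position; "tool_rot": TCP orientation; "wrist_force": force on the tool from outside, world axes, zero at the start; "wrist_torque": the same for the moment, N m; "grip_width": opening from 0.0 (shut) to 1.0 (fully open); "finger_force": force on a finger pad.
Only numpy, scipy, OpenCV 4.12 (cv2) and the standard library are available. Lean on these libraries where they do the work, as an engineer would, in place of code of your own. Each camera call takes 0.05 s, during which the arm holds its last target. There are 200 camera calls.

TASK

One canele is still stuck in its upturned copper mould on the cooling rack under the brass bread rack: draw that mould out from beneath, hold it mouth down and rap its rim on the wooden board until the cake comes loose, then lift the mould off so that the cake is left standing on the board. Set the empty mould down gently, mouth down, flat on the baking tray beside the other empties. Don't drop the mould or let the cake fall through the air, don't touch the cake, don't bump the bread rack, and leave everything else where it is.

Things in the scene. Friction and masses are not known exactly. Their poses are not given: they have to be found in the camera images.
- mould_mid (a point): The copper mould with the stuck cake: a fluted tapered cup, round, standing MOUTH DOWN, 52 mm high, outer diameter 57 mm at the rim (bottom) narrowing evenly to 45 mm at the closed crown (top), about 0.16 kg. The point is on its axis half-way up, 26 mm above the rim; z axis from mouth to crown (up). It stands on the cooling rack under the bread rack, the only mould there. Grip it tightly.
- canele_mid (a point): The stuck cake, dark brown, 42 mm high, 48 mm wide at the bottom, 38 mm at the top, 0.07 kg. Point on its axis half-way up. Stuck: wide face 6 mm inside the rim, point 1 mm above mould_mid. Pressing or slow touching does nothing; firm raps of the rim on the board (0.15 to 0.3 m/s, 1 to 4 of them) free it: its face meets the board, point 5 mm below mould_mid, and it stays behind on lifting.
- board: Thick wooden board to rap on, fixed: 180 mm (its x) by 260 mm (its y), 30 mm thick; origin at the centre of its underside, so its top is 30 mm above the origin. It lies left or right in front of the robot.
- tray: Steel baking tray for the empty moulds, fixed: 190 mm (its x) by 280 mm (its y), flat floor 3 mm above the origin (centre of its underside), edge 16 mm high. The two empties stand about 90 mm towards its -y end; the +y half is free. It lies on the other side from the board.
- bread_rack: Brass bread rack, fixed: five 12 mm tubes, 500 mm long along its y, at x = -85, -40, 5, 50, 95 mm, undersides 254 mm above the counter, 244 mm at its two end arms; uprights at x = 100, y = +-250 mm. Origin on the counter; x points away from the robot. The mould stands at x = -70 to -55, y within +-20 mm: a hand cannot come straight down on it, so reach in from in front with a tilted tool.
- cooling_rack: Wire cooling rack under the bread rack, fixed: 160 mm (x) by 320 mm (y), flat top 25 mm above its origin, which is at the centre of its underside on the counter.
- canele_a: A finished canele standing on the cooling rack, on the -y side of the mould; same size as the stuck one; origin at the centre of its underside. Leave it alone.
- canele_b: A finished canele standing on the cooling rack, on the +y side of the mould; same size as the stuck one; origin at the centre of its underside. Leave it alone.
- empty_a: An empty mould, same size as the other, mouth down on the tray; origin at the centre of its rim (underside). Leave it alone.
- empty_b: The other empty mould, mouth down on the tray; origin at the centre of its rim (underside). Leave it alone.
- brush: Pastry brush 190 mm long, 20 mm thick, lying on the counter in front of the robot; origin at the middle of its underside. Leave it alone.
- dredger: Sugar dredger, a 66 mm wide can 109 mm high, standing beside the bread rack; origin at the centre of its underside. Leave it alone.
- jug: Steel milk jug 74 mm wide with handle, 90 mm high, standing beside the bread rack; origin at the centre of its underside. Leave it alone.
Things that resemble listed ones, but are neither listed nor needed, are in the scene too. Leave any green or white look-alike of the part that bears mould_mid alone.

How it is judged:
By the outcome, as a careful person would: the job done as asked, in the order asked, and still so for the second after the job is handed in, with the robot touching nothing.
It also fails if it takes over 51 s, if anything falls off the work surface, if the arm or the gripper's body presses on something with over 40 N, if the wrist force passes 120 N, or if a joint passes its speed limit or range.

## Working session

There is one attempt and no reset: what is moved stays moved. The work goes in short steps, Python scripts to look and compute and a tool call to move; the robot and the scene stay as the last step left them, time stands still between calls to the robot, and variables do not carry over. Pictures are saved under pics/ and viewed, at most 10 in all, crops included, and the job is handed in when it is done.

Besides the shell and the picture viewer there is one more tool, called as name(argument=value, ...) on one line, values as JSON. move_arm: Moves the arm, as the interface text tells. Its arguments: {"type":"object","properties":{"series":{"type":"array"},"hand":{"type":"number"},"force":{"type":"number"}},"required":["series"]}

```bash
mkdir -p pics; python3 - <<'E'
from plant import observe, optics, job
import cv2
for n in("side","top"):
    cv2.imwrite(f"pics/{n}0.png",optics.capture(n)); print(n,optics.camera_info(n))
s=observe(); print(s)
E
```

```text
side {'fovy': 57.91368027075633, 'cx': 255.35559133382952, 'cy': 192.76920007594887, 'origin': array([ 0.23992143, -0.63911276,  0.58389317]), 'attitude': array([ 0.4354197 , -0.09097753, -0.19665926,  0.87376079])}
top {'fovy': 51.17535857801723, 'cx': 258.5747438141557, 'cy': 188.62218969301918, 'origin': array([ 0.48857588, -0.00767182,  1.07241869]), 'attitude': array([ 0.02527919, -0.02445297, -0.70076876,  0.71252099])}
{'t': 0.1, 'joint_pos': array([-1.35420759,  0.53711556, -0.00441407,  1.53872664,  0.00261159,
        1.06724922, -0.07117572]), 'qd': array([-0.00144417, -0.00133207,  0.00176705, -0.00341792, -0.00143159,
       -0.00113217, -0.00054594]), 'tau': array([ 3.27488116e-03, -5.72083175e+01,  9.94296893e-01, -2.52227980e+01,
       -5.61338046e-02,  1.36183156e-02,  8.46732723e-05]), 'position': array([0.18125583, 0.62367711, 0.23792919]), 'tool_rot': array([ 1.40883878e-01,  9.90025846e-01, -7.45649736e-04, -3.88572403e-05]), 'wrist_force': array([0.13288849, 0.39237852, 0.6696467 ]), 'wrist_torque': array([ 0.0456731 , -0.04928567,  0.04040111]), 'finger_force': 0.0, 'grip_width': 1.0017328377103096}
```

View pics/side0.png

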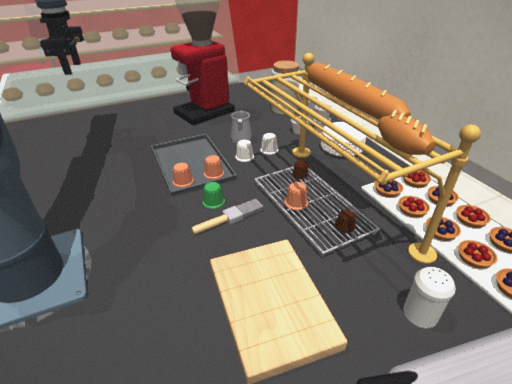

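View pics/top0.png

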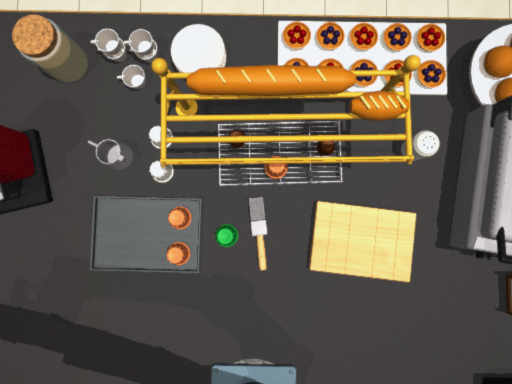

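The side view shows the candidates for the target. Copper mould on the cooling rack: (297,195). Copper empties on the tray: (182,174) and (213,167). Green look-alike: (213,195). White ones: (244,150) and (269,143). By the description the target is the one at (297,195), or (276,170) in the top view. The tray is to the left (+y) and the board to the right. Next I measure these and check the choice in a crop.

```bash
cat > h.py <<'E'
import numpy as np, cv2
from scipy.spatial.transform import Rotation as R
from plant import observe, optics, job
def ray(n,u,v):
    c=optics.camera_info(n); f=192/np.tan(np.radians(c['fovy']/2))
    d=R.from_quat(c['attitude']).apply([(u-c['cx'])/f,-(v-c['cy'])/f,-1]); return np.array(c['origin']),d/np.linalg.norm(d)
def onz(n,u,v,z):
    o,d=ray(n,u,v); return o+d*(z-o[2])/d[2]
def proj(n,p):
    c=optics.camera_info(n); f=192/np.tan(np.radians(c['fovy']/2))
    q=R.from_quat(c['attitude']).inv().apply(np.array(p)-c['origin']); return c['cx']+f*q[0]/-q[2], c['cy']-f*q[1]/-q[2]
def two(a,b):
    (o,d),(p,e)=ray('side',*a),ray('top',*b)
    s=np.linalg.lstsq(np.c_[d,-e],p-o,rcond=None)[0]
    A,B=o+s[0]*d,p+s[1]*e; return (A+B)/2,np.linalg.norm(A-B)
def blobs(m,amin=60):
    k,l,st,c=cv2.connectedComponentsWithStats(m); return [(st[i].tolist(),c[i].round(1).tolist()) for i in range(1,k) if st[i][4]>=amin]
E
python3 - <<'E'
from h import *
np.set_printoptions(precision=4,suppress=True)
for n in('side','top'):
    im=cv2.imread(f'pics/{n}0.png'); hsv=cv2.cvtColor(im,cv2.COLOR_BGR2HSV)
    m=cv2.inRange(hsv,(4,110,90),(14,255,255))
    print(n,'copper',[b for b in blobs(m,40) if 130<b[1][1]<280])
    w=cv2.inRange(hsv,(14,50,150),(28,150,255)); w=cv2.morphologyEx(w,cv2.MORPH_CLOSE,np.ones((5,5)))
    cs=max(cv2.findContours(w,0,1)[0],key=cv2.contourArea); q=cv2.boxPoints(cv2.minAreaRect(cs)) if n=='top' else cv2.approxPolyDP(cs,12,True)[:,0]
    print('board',[ (p.tolist(),onz(n,*p,.03)[:2].round(3).tolist()) for p in q])
for p in [(94,197),(202,199),(199,273),(91,270)]: print('tray',onz('top',*p,.016))
for p in [(218,122),(338,122),(342,184),(220,185)]: print('crack',onz('top',*p,.025))
for c in [(163,71),(160,160),(410,159),(413,65)]: print('brack',onz('top',*c,.26))
a=cv2.imread('pics/side0.png')[140:250,235:385]; b=cv2.imread('pics/top0.png')[100:210,210:360]
cv2.imwrite('pics/c1.png',np.hstack([cv2.resize(x,(400,293),interpolation=2) for x in(a,b)]))
E
```

```text
side copper [([204, 155, 20, 24, 371], [212.9, 167.3]), ([173, 163, 21, 24, 396], [181.9, 175.1]), ([404, 170, 27, 16, 177], [418.8, 178.9]), ([285, 181, 23, 30, 523], [296.6, 196.2]), ([375, 180, 28, 16, 164], [388.7, 189.0]), ([428, 186, 11, 16, 96], [432.6, 193.1]), ([447, 191, 12, 15, 71], [453.0, 198.2]), ([399, 196, 31, 21, 295], [413.2, 206.1]), ([456, 205, 35, 22, 319], [472.7, 215.9]), ([435, 217, 25, 23, 194], [449.0, 230.9]), ([490, 227, 22, 24, 206], [499.3, 237.2]), ([458, 241, 39, 27, 438], [477.0, 254.2]), ([496, 269, 16, 26, 215], [503.6, 279.9])]
board [([288, 240], [0.534, -0.165]), ([210, 260], [0.357, -0.145]), ([248, 377], [0.332, -0.399]), ([346, 343], [0.503, -0.418])]
top copper [([265, 163, 23, 16, 301], [275.6, 169.9]), ([168, 206, 24, 23, 365], [180.5, 217.6]), ([166, 242, 24, 23, 378], [179.0, 253.1])]
board [([308.55401611328125, 269.49896240234375], [0.356, -0.138]), ([317.04827880859375, 200.4828643798828], [0.534, -0.158]), ([417.5262451171875, 212.849365234375], [0.506, -0.419]), ([409.031982421875, 281.865478515625], [0.329, -0.396])]
tray [0.5336 0.4279 0.016 ]
tray [0.5331 0.1429 0.016 ]
tray [0.3403 0.1456 0.016 ]
tray [0.3433 0.4271 0.016 ]
crack [0.7375 0.1046 0.025 ]
crack [ 0.7428 -0.2133  0.025 ]
crack [ 0.5781 -0.2242  0.025 ]
crack [0.5702 0.0954 0.025 ]
brack [0.7871 0.1961 0.26  ]
brack [0.601 0.196 0.26 ]
brack [ 0.6116 -0.3143  0.26  ]
brack [ 0.8084 -0.3225  0.26  ]
```

View pics/c1.png

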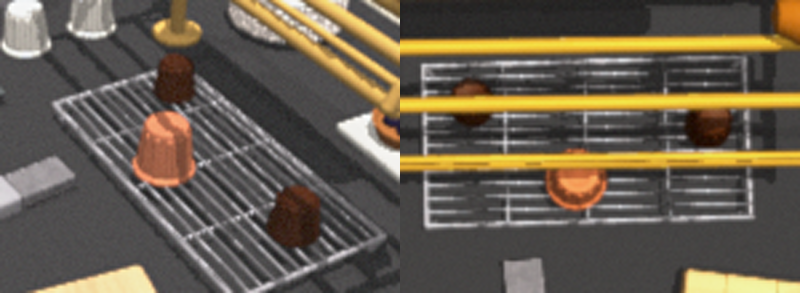

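The crop confirms the choice: a copper mould alone on the wire rack, between the two dark cakes, partly under the front tube. Next I work out its axis and the row numbers for the approach.

```bash
cat >> h.py <<'E'
np.set_printoptions(precision=4,suppress=True)
def rot(th,yaw=0):  # tool tilted th from down, closing along y
    s,c=np.sin(th),np.cos(th); return R.from_euler('z',yaw)*R.from_matrix(np.array([[-c,0,-s],[0,1,0],[s*0+s,0,-c]]).T if 0 else np.c_[[-c,0,-s],[0,1,0],[s,0,-c]])
def rel(world,q=None):  # world shift -> tool units
    q=observe()['tool_rot'] if q is None else q
    return (q if isinstance(q,R) else R.from_quat(q)).inv().apply(world)/.025
E
python3 - <<'E'
from h import *
print('crown top', onz('top',276.7,170.1,.077))
print('rim mid ', onz('top',276.2,178,.026),onz('top',264.7,168,.026),onz('top',287.6,168,.026))
print('blob', two((296.6,196.2),(275.6,169.9)))
# side: rim bbox bottom & crown
print('side crown',onz('side',296.5,187,.077),'side rim l/r',onz('side',285,205,.027),onz('side',308,207,.027),'low',onz('side',297,211,.026))
for nm,c in(('canele r',(236,139)),('canele l',(327,146))): print(nm,onz('top',*c,.067))
for c in((180.5,217.6),(179,253.1)): print('empty',onz('top',*c,.04))
s=observe(); Q=R.from_quat(s['tool_rot']); T=rot(.7)
d=(Q.inv()*rot(0)).as_rotvec(); print('yaw rv',d)
E
```

```text
crown top [ 0.6058 -0.0504  0.077 ]
rim mid  [ 0.591  -0.0516  0.026 ] [ 0.6168 -0.021   0.026 ] [ 0.6178 -0.0811  0.026 ]
blob (array([ 0.615 , -0.0516,  0.0472]), np.float64(0.011744463464697086))
side crown [ 0.6181 -0.0539  0.077 ] side rim l/r [ 0.5901 -0.0502  0.027 ] [ 0.6382 -0.0823  0.027 ] low [ 0.6061 -0.0828  0.026 ]
canele r [0.6846 0.0534 0.067 ]
canele l [ 0.6705 -0.1774  0.067 ]
empty [0.4834 0.1934 0.04  ]
empty [0.393  0.1945 0.04  ]
yaw rv [-0.0015 -0.0001 -0.2827]
```

move_arm(series=[0, 0, 0, 0, 0, -0.94, 0, 0, 0, 0, 0, -0.94, 0, 0, 0, 0, 0, -0.95, -0.4, -1, 0, 0, 0, 0, -0.4, -1, 0, 0, 0, 0], hand=1)

```text
t: 0.6
position: [0.201, 0.5735, 0.238]
tool_rot: [-0.001, 1.0, -0.0, -0.0]
wrist_force: [0.0, 0.1, 0.3]
grip_width: 0.999
finger_force: 0.0
```

move_arm(series=[-0.4, -1, 0, 0, 0, 0, -0.4, -1, 0, 0, 0, 0, -0.4, -1, 0, 0, 0, 0, -0.4, -1, 0, 0, 0, 0, -0.4, -1, 0, 0, 0, 0])

```text
t: 1.1
position: [0.2517, 0.4479, 0.2384]
tool_rot: [-0.0, 1.0, -0.0, -0.0]
wrist_force: [0.2, 0.2, 0.0]
grip_width: 0.997
finger_force: 0.0
```

move_arm(series=[-0.4, -1, 0, 0, 0, 0, -0.4, -1, 0, 0, 0, 0, -0.4, -1, 0, 0, 0, 0, -0.4, -1, 0, 0, 0, 0, -0.4, -1, 0, 0, 0, 0])

```text
t: 1.6
position: [0.3016, 0.3229, 0.2385]
tool_rot: [-0.0, 1.0, -0.0, -0.0]
wrist_force: [0.4, -0.5, -0.3]
grip_width: 0.998
finger_force: 0.0
```

move_arm(series=[-0.4, -1, 0, 0, 0, 0, -0.4, -1, 0, 0, 0, 0, -0.4, -1, 0, 0, 0, 0, -0.4, -1, 0, 0, 0, 0, -0.4, -1, 0, 0, 0, 0])

```text
t: 2.1
position: [0.3516, 0.198, 0.2386]
tool_rot: [-0.0, 1.0, -0.0, -0.0]
wrist_force: [0.9, -0.6, 0.5]
grip_width: 0.999
finger_force: 0.0
```

move_arm(series=[-0.4, -1, 0, 0, 0, 0, -0.4, -1, 0, 0, 0, 0, -0.4, -1, 0, 0, 0, 0, -0.4, -1, 0, 0, 0, 0, -0.4, -1, 0, 0, 0, 0])

```text
t: 2.6
position: [0.4016, 0.0731, 0.2386]
tool_rot: [-0.0, 1.0, -0.0, -0.0]
wrist_force: [0.5, 0.2, 1.5]
grip_width: 1.002
finger_force: 0.0
```

move_arm(series=[-0.4, -1, 0, 0, 0, 0, -0.4, -1, 0, 0, 0, 0, -0.4, -1, 0, 0, 0, 0, -0.4, -1, 0, 0, 0, 0, -0.4, -1, 0, 0, 0, 0])

```text
t: 3.1
position: [0.4516, -0.0518, 0.2386]
tool_rot: [-0.0, 1.0, 0.0, -0.0]
wrist_force: [0.7, 0.4, 0.7]
grip_width: 1.001
finger_force: 0.0
```

move_arm(series=[0, 0, 0, 0, -1, 0, 0, 0, 0, 0, -1, 0, 0, 0, 0, 0, -1, 0, 0, 0, 0, 0, -1, 0, 0, 0, 0, 0, -1, 0])

```text
t: 3.6
position: [0.4497, -0.0496, 0.2376]
tool_rot: [-0.002, 0.977, 0.001, 0.212]
wrist_force: [-0.2, 1.3, 0.2]
grip_width: 0.999
finger_force: 0.0
```

move_arm(series=[0, 0, 0, 0, -1, 0, 0, 0, 0, 0, -1, 0])

```text
t: 3.8
position: [0.451, -0.0536, 0.2376]
tool_rot: [-0.002, 0.974, -0.001, 0.228]
wrist_force: [-0.4, -0.3, 0.0]
grip_width: 1.0
finger_force: 0.0
```

```bash
python3 - <<'E'
from h import *
s=observe(); print(s['position'],s['joint_pos'],R.from_quat(s['tool_rot']).as_matrix())
g=np.array([.620,-.051,.055]); z=R.from_quat(s['tool_rot']).as_matrix()[:,2]
for st in(.10,0.0): print(st, rel(g+.019*z-st*z-s['position']))
for n in('side','top'): cv2.imwrite(f"pics/{n}1.png",optics.capture(n))
E
```

```text
[ 0.451  -0.0536  0.2376] [ 0.1691  0.0013 -0.1406  2.3744 -0.0403  0.3054  1.6391] [[-0.8956 -0.0036  0.4448]
 [-0.0042  1.     -0.0004]
 [-0.4448 -0.0022 -0.8956]]
0.1 [-2.8075  0.0953  6.3071]
0.0 [-2.8075  0.0953 10.3071]
```

View pics/side1.png

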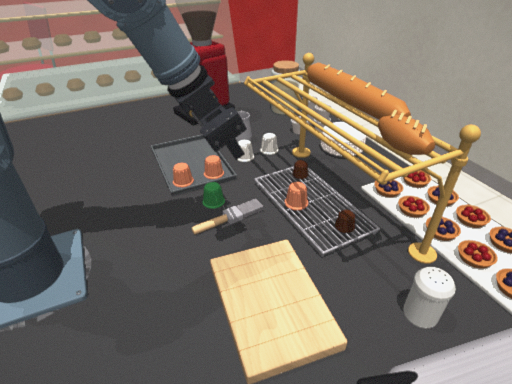

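The side view shows the tilted hand above the counter near (235,150), clear of the bread rack. The mould at (297,195) hasn't moved. The elbow is at its range limit, so I move forward and down before tilting further.

move_arm(series=[-0.34, 0.03, 0.9, 0, 0, 0, -0.34, 0.03, 0.9, 0, 0, 0, -0.34, 0.03, 0.9, 0, 0, 0, -0.34, 0.03, 0.9, 0, 0, 0])

```text
t: 4.3
position: [0.5096, -0.0527, 0.1814]
tool_rot: [-0.003, 0.975, -0.005, 0.224]
wrist_force: [-0.5, -0.5, 0.1]
grip_width: 1.002
finger_force: 0.0
```

move_arm(series=[0, 0, 0, 0, -0.8, 0, 0, 0, 0, 0, -0.8, 0, 0, 0, 0, 0, -0.8, 0, 0, 0, 0, 0, 0, 0])

```text
t: 4.7
position: [0.5002, -0.0635, 0.1729]
tool_rot: [-0.001, 0.97, -0.019, 0.242]
wrist_force: [0.9, 0.4, -0.5]
grip_width: 1.003
finger_force: 0.0
```

```bash
python3 - <<'E'
from h import *
s=observe(); M=R.from_quat(s['tool_rot']).as_matrix(); print(s['position'],s['joint_pos'],M, (R.from_quat(s['tool_rot']).inv()*rot(.7)).as_rotvec()*10)
g=np.array([.620,-.051,.055]); z=M[:,2]
for st in(.06,0.0): print(st, rel(g+.019*z-st*z-s['position']))
for n in('side','top'): cv2.imwrite(f"pics/{n}2.png",optics.capture(n))
a=cv2.imread('pics/side2.png')[90:260,180:380]; b=cv2.imread('pics/top2.png')[90:260,180:380]
cv2.imwrite('pics/c2.png',np.hstack([cv2.resize(x,(400,340),interpolation=2) for x in(a,b)]))
E
```

```text
[ 0.5002 -0.0635  0.1729] [ 0.5674  0.275  -0.6067  2.3335  1.1465  0.2024  0.4983] [[-0.8833  0.0075  0.4688]
 [-0.0113  0.9992 -0.0371]
 [-0.4687 -0.0381 -0.8825]] [-0.3579 -2.119   0.1516]
0.06 [-2.0294  0.7149  4.7503]
0.0 [-2.0294  0.7149  7.1503]
```

View pics/c2.png

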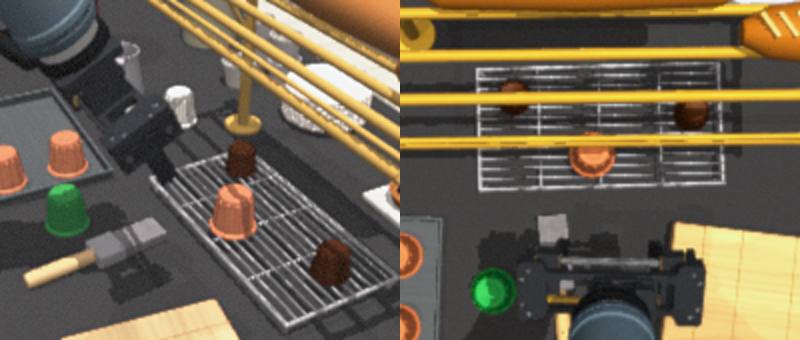

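The crop shows the hand in front of the cooling rack. The mould is at about (232,210) in the left half and still standing free. Joint 6 is at its lower stop, so the wanted tilt needs the flipped wrist (q5 near π). I fit the arm's kinematics to the states read so far to plan that turn.

```bash
cat > kin.py <<'E'
from h import *
from scipy.optimize import least_squares
import itertools, pickle, os
def T(r=None,p=(0,0,0)):
    M=np.eye(4); 
    if r is not None: M[:3,:3]=r.as_matrix()
    M[:3,3]=p; return M
E_=R.from_euler
def fk(q,p,sg):
    h,L1,L2,Lt,o1,o7,e=p
    return T(E_('z',sg[0]*q[0]+o1),(0,0,h))@T(E_('y',q[1]))@T(E_('z',sg[1]*q[2]),(0,0,0))@T(None,(e,0,L1))@T(E_('y',q[3]))@T(E_('z',sg[2]*q[4]),(0,0,0))@T(None,(-e,0,L2))@T(E_('y',q[5]))@T(E_('z',sg[3]*q[6]+o7),(0,0,0))@T(None,(0,0,Lt))
def err(M,P,Q): return np.r_[(M[:3,3]-P)*5,(R.from_matrix(M[:3,:3]).inv()*Q).as_rotvec()]
E
python3 - <<'E'
from kin import *
s=observe()
D=[([-1.35420759,.53711556,-.00441407,1.53872664,.00261159,1.06724922,-.07117572],[.18125583,.62367711,.23792919],[.140883878,.990025846,-.00074565,-.0000388]),
 ([.1691,.0013,-.1406,2.3744,-.0403,.3054,1.6391],[.451,-.0536,.2376],R.from_matrix([[-.8956,-.0036,.4448],[-.0042,1,-.0004],[-.4448,-.0022,-.8956]]).as_quat()),
 (s['joint_pos'],s['position'],s['tool_rot'])]
best=None
for sg in itertools.product((1,-1),repeat=4):
  for o in(0,1.57,3.14,-1.57):
    f=lambda p:np.concatenate([err(fk(q,p,sg),np.array(P),R.from_quat(Q)) for q,P,Q in D])
    r=least_squares(f,[.34,.51,.44,.33,0,o,0])
    if best is None or r.cost<best[0]: best=(r.cost,sg,r.x,r.fun)
print(best[0],best[1],best[2],np.abs(best[3]).max()); pickle.dump((best[2],best[1]),open('kin.pkl','wb'))
E
```

```text
0.0031309903038945898 (-1, -1, -1, -1) [ 0.3385  0.501   0.4493  0.3126 -0.0789  1.4978  0.0001] 0.045095347341387766
```

```bash
cat >> kin.py <<'E'
if os.path.exists('kin.pkl'):
    P_,S_=pickle.load(open('kin.pkl','rb')); F=lambda q: fk(q,P_,S_)
LO=np.array([-2.7,-.37,-1.27,.24,-1.31,.19,-2.76]); HI=np.array([2.7,2.16,1.26,2.4,4.45,1.91,2.76])
def ik(P,Q,q0,ref,w=.02):
    r=least_squares(lambda q:np.r_[err(F(q),np.array(P),Q),w*(q-ref)],np.clip(q0,LO+.01,HI-.01),bounds=(LO,HI)); return r.x,np.linalg.norm(r.fun[:6])
def rows(Ms):
    out=[]
    for a,b in zip(Ms[:-1],Ms[1:]):
        D=np.linalg.inv(a)@b; out.append(np.r_[D[:3,3]/.025,R.from_matrix(D[:3,:3]).as_rotvec()/.1])
    return np.array(out)
E
python3 - <<'E'
from kin import *
s=observe(); q0=np.array(s['joint_pos']); A=F(q0)
print('model vs meas',A[:3,3]-s['position'])
ref=np.array([.05,.45,0,2.3,3.14,.3,-1.57])
for z7 in(-1.57,1.57):
    ref[6]=z7; g,e=ik([.565,-.051,.14],rot(.65),ref,ref,.005); print(g,e)
ref[6]=-1.57; g,e=ik([.565,-.051,.14],rot(.65),ref,ref,.005)
n=26; Ms=[A]; q=q0.copy()
for i in range(1,n+1):
    f=i/n; w=q0+(g-q0)*f; w[5]+=.12*np.sin(np.pi*f)
    p=A[:3,3]+(np.array([.565,-.051,.14])-A[:3,3])*f
    def pos(x):
        u=w.copy(); u[[0,1,3]]=x; return F(u)[:3,3]-p
    r=least_squares(pos,q[[0,1,3]]); q=w.copy(); q[[0,1,3]]=r.x; Ms.append(F(q))
    if i%4==0: print(i,q,F(q)[:3,2],r.cost)
np.save('plan.npy',Ms); print(rows(Ms).round(2).tolist())
E
```

```text
model vs meas [0.0031 0.0024 0.0007]
[ 0.1918  0.4071 -0.1566  2.3197  3.2623  0.2266 -1.6233] 3.2361658729477524e-05
[ 0.8013  0.5808 -0.8967  2.3198  2.2387  0.3947 -0.4475] 0.00011401457345611831
4 [ 0.4451  0.295  -0.5361  2.3334  1.4627  0.2613  0.1795] [ 0.4825 -0.1331 -0.8657] 4.650157850722981e-31
8 [ 0.3472  0.3189 -0.4671  2.3497  1.7899  0.3081 -0.1482] [ 0.5225 -0.1692 -0.8357] 1.9538559285808508e-31
12 [ 0.2834  0.3429 -0.3981  2.3692  2.1171  0.3323 -0.476 ] [ 0.5698 -0.1669 -0.8047] 2.0703681781809826e-17
16 [ 0.2503  0.3648 -0.3291  2.3785  2.4443  0.3292 -0.8038] [ 0.6069 -0.1303 -0.784 ] 6.537917324728654e-20
20 [ 0.2321  0.3834 -0.2601  2.369   2.7715  0.3004 -1.1316] [ 0.6231 -0.0754 -0.7785] 8.20951816828061e-21
24 [ 0.2095  0.3996 -0.1911  2.3399  3.0987  0.2534 -1.4594] [ 0.616  -0.0214 -0.7874] 1.2503384024968386e-18
[[-0.06, 0.02, 0.09, 0.16, -0.02, -0.12], [-0.06, 0.02, 0.09, 0.16, -0.04, -0.11], [-0.06, 0.02, 0.09, 0.15, -0.06, -0.11], [-0.06, 0.02, 0.09, 0.14, -0.08, -0.1], [-0.06, 0.02, 0.09, 0.13, -0.1, -0.09], [-0.06, 0.02, 0.09, 0.11, -0.11, -0.08], [-0.06, 0.02, 0.09, 0.09, -0.12, -0.06], [-0.06, 0.03, 0.09, 0.07, -0.13, -0.04], [-0.05, 0.03, 0.09, 0.05, -0.14, -0.03], [-0.05, 0.03, 0.09, 0.02, -0.14, -0.01], [-0.05, 0.03, 0.09, -0.0, -0.14, 0.01], [-0.05, 0.03, 0.09, -0.03, -0.14, 0.03], [-0.05, 0.03, 0.09, -0.05, -0.13, 0.05], [-0.05, 0.03, 0.09, -0.07, -0.12, 0.06], [-0.05, 0.03, 0.1, -0.09, -0.11, 0.08], [-0.05, 0.02, 0.1, -0.11, -0.09, 0.09], [-0.04, 0.02, 0.1, -0.12, -0.08, 0.1], [-0.04, 0.02, 0.1, -0.13, -0.06, 0.1], [-0.04, 0.02, 0.1, -0.14, -0.04, 0.1], [-0.04, 0.02, 0.1, -0.14, -0.02, 0.1], [-0.04, 0.02, 0.1, -0.14, -0.0, 0.1], [-0.04, 0.02, 0.1, -0.14, 0.02, 0.09], [-0.04, 0.02, 0.1, -0.13, 0.03, 0.08], [-0.04, 0.02, 0.1, -0.12, 0.05, 0.07], [-0.04, 0.02, 0.1, -0.11, 0.06, 0.05], [-0.04, 0.02, 0.1, -0.1, 0.07, 0.04]]
```

move_arm(series=[-0.12, 0.04, 0.18, 0.32, -0.06, -0.23, -0.12, 0.04, 0.18, 0.29, -0.14, -0.21, -0.12, 0.04, 0.18, 0.24, -0.21, -0.17, -0.12, 0.05, 0.18, 0.16, -0.25, -0.1, -0.1, 0.06, 0.18, 0.07, -0.28, -0.04])

```text
t: 5.3
position: [0.5255, -0.0581, 0.1613]
tool_rot: [-0.027, 0.954, -0.08, 0.287]
wrist_force: [0.0, 0.9, 0.1]
grip_width: 1.003
finger_force: 0.0
```

```bash
python3 - <<'E'
from kin import *
s=observe(); M=np.load('plan.npy')[10]; print(s['position'],M[:3,3],s['joint_pos'],R.from_quat(s['tool_rot']).as_matrix()[:,2],M[:3,2])
E
```

```text
[ 0.5255 -0.0581  0.1613] [ 0.5275 -0.057   0.1611] [ 0.3878  0.3383 -0.5388  2.3686  1.8892  0.3694 -0.2498] [ 0.5523 -0.1378 -0.8222] [ 0.5464 -0.173  -0.8194]
```

move_arm(series=[-0.1, 0.06, 0.18, -0.03, -0.28, 0.04, -0.1, 0.06, 0.18, -0.12, -0.25, 0.11, -0.1, 0.05, 0.2, -0.2, -0.2, 0.17, -0.08, 0.04, 0.2, -0.25, -0.14, 0.2, -0.08, 0.04, 0.2, -0.28, -0.06, 0.2])

```text
t: 5.8
position: [0.5482, -0.0546, 0.147]
tool_rot: [-0.009, 0.943, -0.026, 0.331]
wrist_force: [-0.7, 0.1, 0.1]
grip_width: 1.001
finger_force: 0.0
```

move_arm(series=[-0.08, 0.04, 0.2, -0.28, 0.02, 0.19, -0.08, 0.04, 0.2, -0.25, 0.08, 0.15, -0.08, 0.04, 0.2, -0.21, 0.13, 0.09])

```text
t: 6.1
position: [0.5623, -0.0522, 0.1388]
tool_rot: [-0.001, 0.947, 0.016, 0.32]
wrist_force: [0.4, -0.1, -0.1]
grip_width: 1.0
finger_force: 0.0
```

```bash
python3 - <<'E'
from kin import *
s=observe(); Q=R.from_quat(s['tool_rot']); print(s['position'],s['joint_pos'],Q.as_matrix()[:,2],'to .65:',(Q.inv()*rot(.65)).as_rotvec()*10)
z=rot(.65).as_matrix()[:,2]; g=np.array([.620,-.051,.055])
for st in(.07,0): print(st,rel(g+.019*z-st*z-s['position']),rel(g+.019*z-st*z-s['position'],rot(.65)), ik(g+.019*z-st*z,rot(.65),s['joint_pos'],s['joint_pos'],.005))
E
```

```text
[ 0.5623 -0.0522  0.1388] [ 0.682   0.5093 -0.7371  2.3183  2.3696  0.3282 -0.6208] [ 0.6059  0.0307 -0.795 ] to .65: [ 0.3066  0.0111 -0.0913]
0.07 [ 0.1936 -0.017   2.0248] [0.1912 0.0469 2.0245] (array([ 0.6552,  0.6737, -0.7337,  2.2716,  2.4467,  0.4295, -0.6352]), np.float64(1.1905238926986095e-05))
0 [ 0.1963 -0.1028  4.8235] [0.1912 0.0469 4.8245] (array([ 0.5948,  0.8447, -0.6867,  2.1654,  2.5029,  0.4975, -0.6248]), np.float64(1.699159582901869e-05))
```

move_arm(series=[0.1, 0, 0.2, 0.15, 0, -0.05, 0.1, 0.04, 0.2, 0.15, 0, -0.05, 0, 0, 0.5, 0, 0, 0, 0, 0, 0.5, 0, 0, 0, 0, 0, 0.5, 0, 0, 0])

```text
t: 6.6
position: [0.5875, -0.0507, 0.0978]
tool_rot: [-0.001, 0.947, -0.001, 0.32]
wrist_force: [-0.8, -0.2, -0.5]
grip_width: 1.0
finger_force: 0.0
```

```bash
python3 - <<'E'
from kin import *
s=observe(); Q=R.from_quat(s['tool_rot']); M=Q.as_matrix(); z=M[:,2]; print(s['position'],s['joint_pos'],'to .65:',(Q.inv()*rot(.65)).as_rotvec()*10)
g=np.array([.620,-.051,.055]); print(rel(g+.019*z-s['position']))
for n in('side','top'):
    im=optics.capture(n)
    cv2.imwrite(f"pics/{n}3.png",im)
a=cv2.imread('pics/side3.png')[100:250,220:380]; b=cv2.imread('pics/top3.png')[100:250,200:360]
cv2.imwrite('pics/c3.png',np.hstack([cv2.resize(x,(400,375),interpolation=2) for x in(a,b)]))
E
```

```text
[ 0.5875 -0.0507  0.0978] [ 0.6044  0.6395 -0.699   2.2741  2.3834  0.4519 -0.6069] to .65: [-0.011   0.0142  0.03  ]
[ 0.0042 -0.0095  2.9116]
```

View pics/c3.png

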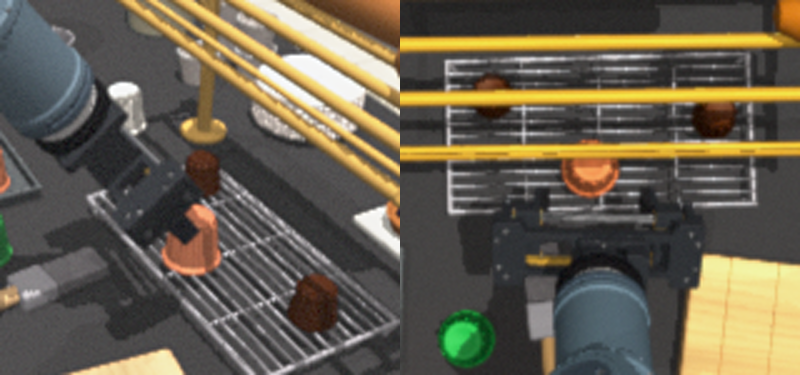

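The crop shows the fingers straddling the mould evenly: about 540 and 650 in the top half, with the mould at 591. The wrist is clear of the front tube, so I advance and grip.

move_arm(series=[0, 0, 0.6, 0, 0, 0, 0, 0, 0.6, 0, 0, 0, 0, 0, 0.6, 0, 0, 0, 0, 0, 0.6, 0, 0, 0, 0, 0, 0.5, 0, 0, 0])

```text
t: 7.2
position: [0.6314, -0.0502, 0.0406]
tool_rot: [-0.001, 0.947, -0.0, 0.32]
wrist_force: [0.3, -0.4, -0.8]
grip_width: 1.0
finger_force: 0.0
```

move_arm(series=[0, 0, 0, 0, 0, 0, 0, 0, 0, 0, 0, 0, 0, 0, 0, 0, 0, 0, 0, 0, 0, 0, 0, 0, 0, 0, 0, 0, 0, 0], hand=0, force=15)

```text
t: 7.7
position: [0.6311, -0.05, 0.0418]
tool_rot: [-0.001, 0.947, 0.001, 0.321]
wrist_force: [0.1, 0.8, 0.6]
grip_width: 0.598
finger_force: 14.7
```

move_arm(series=[0, 0, 0, 0, 0, 0, 0, 0, 0, 0, 0, 0, 0, 0, 0, 0, 0, 0], force=60)

```text
t: 8.0
position: [0.6312, -0.05, 0.0416]
tool_rot: [-0.001, 0.947, 0.001, 0.321]
wrist_force: [-2.6, -0.6, 4.1]
grip_width: 0.581
finger_force: 59.2
```

```bash
python3 - <<'E'
from kin import *
s=observe(); Q=R.from_quat(s['tool_rot']); M=Q.as_matrix(); print(s['position'],s['position']-.019*M[:,2],s['wrist_force'],s['grip_width']*88,s['finger_force'],s['joint_pos'])
print('up',rel([0,0,.02]),'back',rel([-.1,0,0]))
for n in('side','top'):
    cv2.imwrite(f"pics/{n}4.png",optics.capture(n))
a=cv2.imread('pics/side4.png')[100:250,220:380]; b=cv2.imread('pics/top4.png')[100:250,200:360]
cv2.imwrite('pics/c4.png',np.hstack([cv2.resize(x,(400,375),interpolation=2) for x in(a,b)]))
E
```

```text
[ 0.6312 -0.05    0.0416] [ 0.6196 -0.05    0.0566] [-2.5576 -0.5883  4.0509] 51.10468266167772 59.215557636654665 [ 0.5656  0.8171 -0.6683  2.1684  2.45    0.5233 -0.5979]
up [-0.4868  0.0007 -0.6348] back [ 3.1742  0.0084 -2.434 ]
```

View pics/c4.png

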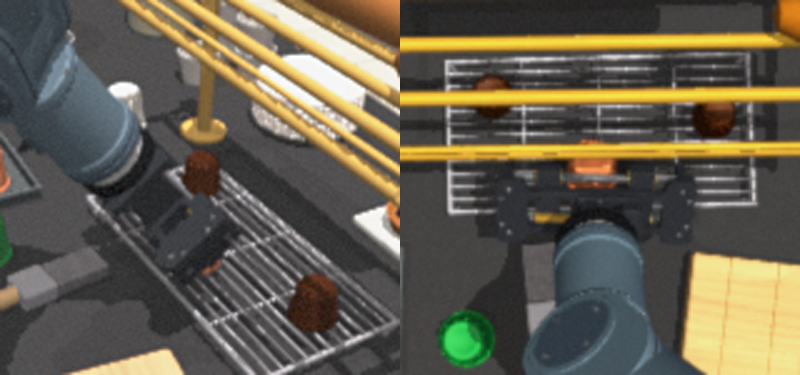

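The grip is good: 51.1 mm, as expected near mid-height, with the body clear of the tube. I lift the mould and draw it out.

move_arm(series=[-0.24, 0, -0.32, 0, 0, 0, -0.24, 0, -0.32, 0, 0, 0, 0, 0, 0, 0, 0, 0])

```text
t: 8.4
position: [0.6316, -0.0497, 0.063]
tool_rot: [-0.001, 0.947, 0.001, 0.322]
wrist_force: [0.1, -0.8, -2.6]
grip_width: 0.579
finger_force: 58.9
```

move_arm(series=[0.11, 0, -0.59, 0, 0, 0, 0.11, 0, -0.59, 0, 0, 0, 0.11, 0, -0.59, 0, 0, 0, 0.11, 0, -0.59, 0, 0, 0, 0.11, 0, -0.59, 0, 0, 0])

```text
t: 8.9
position: [0.5745, -0.0499, 0.1119]
tool_rot: [-0.001, 0.947, 0.001, 0.321]
wrist_force: [0.3, 0.2, -2.1]
grip_width: 0.579
finger_force: 58.9
```

```bash
python3 - <<'E'
from kin import *
s=observe(); Q=R.from_quat(s['tool_rot']); M=Q.as_matrix(); print(s['position'],s['wrist_force'],s['wrist_torque'],s['grip_width']*88,s['joint_pos'],(Q.inv()*rot(.65)).as_rotvec()*10)
d=-.04; A=T(Q,s['position']); B=T(E_('z',d))@A; r=rows([A,B]); print(r)
C=A.copy()
for i in range(14): C=C@np.linalg.inv(A)@B
print(C[:3,3], ik(C[:3,3],R.from_matrix(C[:3,:3]),s['joint_pos'],s['joint_pos'],.005))
cv2.imwrite("pics/side5.png",optics.capture('side'))
a=cv2.imread('pics/side5.png')[80:280,200:400]; cv2.imwrite('pics/c5.png',cv2.resize(a,(500,500),interpolation=2))
E
```

```text
[ 0.5745 -0.0499  0.1119] [ 0.3047  0.1681 -2.1481] [ 0.0248  0.895  -0.0066] 50.99103488567727 [ 0.6248  0.5929 -0.7155  2.3031  2.3774  0.4302 -0.6178] [0.0248 0.0345 0.013 ]
[[ 0.0792 -0.9171 -0.062   0.2432 -0.0005  0.3176]]
[ 0.4602 -0.3475  0.1119] (array([ 1.1777,  0.5878, -0.6731,  2.3063,  2.531 ,  0.3735, -0.7613]), np.float64(3.8577603427129845e-05))
```

View pics/c5.png

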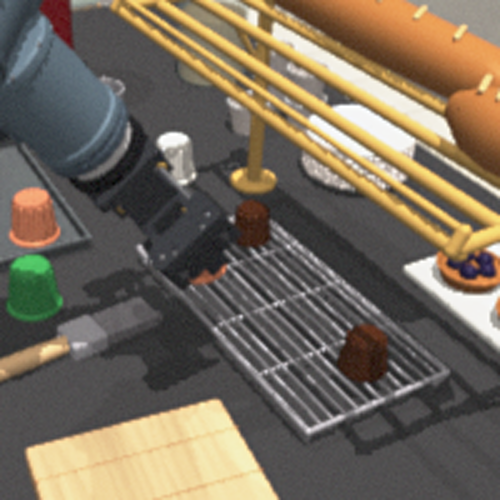

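The crop shows the mould held (rim just visible at (210,272)), drawn out in front of the rack, with the cakes undisturbed. I swing it to the board.

move_arm(series=[0.08, -0.92, -0.06, 0.24, 0, 0.32, 0.08, -0.92, -0.06, 0.24, 0, 0.32, 0.08, -0.92, -0.06, 0.24, 0, 0.32, 0.08, -0.92, -0.06, 0.24, 0, 0.32, 0.08, -0.92, -0.06, 0.24, 0, 0.32])

```text
t: 9.45
position: [0.5539, -0.1644, 0.111]
tool_rot: [0.095, 0.942, -0.03, 0.319]
wrist_force: [0.8, 1.4, -1.7]
grip_width: 0.581
finger_force: 58.9
```

move_arm(series=[0.08, -0.92, -0.06, 0.24, 0, 0.32, 0.08, -0.92, -0.06, 0.24, 0, 0.32, 0.08, -0.92, -0.06, 0.24, 0, 0.32, 0.08, -0.92, -0.06, 0.24, 0, 0.32, 0.08, -0.92, -0.06, 0.24, 0, 0.32])

```text
t: 9.95
position: [0.5102, -0.2714, 0.1104]
tool_rot: [0.189, 0.928, -0.061, 0.315]
wrist_force: [-0.3, -0.6, -2.5]
grip_width: 0.581
finger_force: 58.9
```

move_arm(series=[0.08, -0.92, -0.06, 0.24, 0, 0.32, 0.08, -0.92, -0.06, 0.24, 0, 0.32, 0.08, -0.92, -0.06, 0.24, 0, 0.32, 0.08, -0.92, -0.06, 0.24, 0, 0.32])

```text
t: 10.35
position: [0.4605, -0.3494, 0.1098]
tool_rot: [0.262, 0.91, -0.085, 0.308]
wrist_force: [-0.8, -0.7, -2.8]
grip_width: 0.581
finger_force: 58.9
```

```bash
python3 - <<'E'
from kin import *
s=observe(); Q=R.from_quat(s['tool_rot']); M=Q.as_matrix(); print(s['position'],s['wrist_force'],s['joint_pos'],M,'tilt err',(Q.inv()*rot(.655,-.56)).as_rotvec()*10)
g=s['position']-.019*M[:,2]; print('grasp',g,'down 10mm',rel([0,0,-.01]))
for n in('side','top'): cv2.imwrite(f"pics/{n}6.png",optics.capture(n))
a=cv2.imread('pics/side6.png')[180:384,180:384]; b=cv2.imread('pics/top6.png')[170:320,270:450]
cv2.imwrite('pics/c6.png',np.hstack([cv2.resize(x,(400,400),interpolation=2) for x in(a,b)]))
E
```

```text
[ 0.4605 -0.3494  0.1098] [-0.7724 -0.679  -2.7643] [ 1.1046  0.5663 -0.6107  2.3028  2.4831  0.3902 -0.7513] [[-0.6719  0.5305  0.5169]
 [ 0.4252  0.8477 -0.3173]
 [-0.6064  0.0066 -0.7951]] tilt err [ 0.0573 -0.0342 -0.0332]
grasp [ 0.4507 -0.3433  0.1249] down 10mm [ 0.2426 -0.0026  0.318 ]
```

View pics/c6.png

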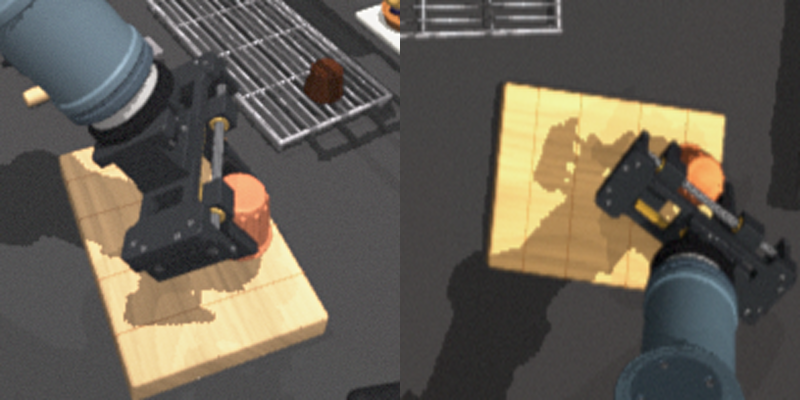

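The crop shows the mould over the board's right part, with its foot near (245,245) in the left half. By calculation it is at least 60 mm from each edge, and the rim is about 63 mm above the board. First rap at about 0.21 m/s:

move_arm(series=[0.52, 0, 0.68, 0, 0, 0, 0.52, 0, 0.68, 0, 0, 0, 0.52, 0, 0.68, 0, 0, 0])

```text
t: 10.75
position: [0.462, -0.3477, 0.0455]
tool_rot: [0.261, 0.91, -0.085, 0.309]
wrist_force: [-31.6, 15.6, 93.7]
grip_width: 0.584
finger_force: 65.3
```

move_arm(series=[-0.5, 0, -0.65, 0, 0, 0, 0, 0, 0, 0, 0, 0])

```text
t: 10.95
position: [0.4624, -0.3476, 0.0668]
tool_rot: [0.261, 0.911, -0.085, 0.309]
wrist_force: [0.2, -1.2, -1.9]
grip_width: 0.587
finger_force: 58.9
```

```bash
cat > st.py <<'E'
from kin import *
import sys
n=sys.argv[1]
f=[]
for i in range(3): im=optics.capture('side'); f.append(observe()['wrist_force'])
s=observe(); M=R.from_quat(s['tool_rot']).as_matrix(); g=s['position']-.019*M[:,2]
print('t',s['t'],'grasp',g,'gap',g[2]-.0316-.03,'F',np.mean(f,0),s['grip_width']*88,'down10',rel([0,0,-.01]))
cv2.imwrite(f'pics/s{n}.png',im); cv2.imwrite(f'pics/c{n}.png',cv2.resize(im[240:340,250:350],(500,500),interpolation=2))
h=cv2.cvtColor(im[230:350,240:350],cv2.COLOR_BGR2HSV); print('dark brown px',cv2.countNonZero(cv2.inRange(h,(0,80,20),(15,255,100))),'copper',blobs(cv2.inRange(h,(4,110,110),(14,255,255)),40))
E
python3 st.py 7
```

```text
t 11.1 grasp [ 0.4515 -0.3421  0.0815] gap 0.019895413523891875 F [-0.7084  0.0356 -2.459 ] 51.668333057066526 down10 [ 0.2427 -0.0025  0.3179]
dark brown px 46 copper [([52, 53, 25, 42, 585], [65.3, 70.3])]
```

Peak about 100 N, and the mould slid about 2 mm in the grip. The weight still reads about 2.4 N, so the cake is still inside. Next rap with less overshoot and a slightly lower grip.

move_arm(series=[-0.48, 0, -0.64, 0, 0, 0, 0, 0, 0, 0, 0, 0], force=52)

```text
t: 11.3
position: [0.4616, -0.3488, 0.088]
tool_rot: [0.261, 0.91, -0.086, 0.31]
wrist_force: [0.2, 0.6, -2.2]
grip_width: 0.587
finger_force: 51.0
```

move_arm(series=[0.52, 0, 0.68, 0, 0, 0, 0.52, 0, 0.68, 0, 0, 0, -0.5, 0, -0.65, 0, 0, 0, 0, 0, 0, 0, 0, 0])

```text
t: 11.7
position: [0.4614, -0.3482, 0.064]
tool_rot: [0.262, 0.91, -0.085, 0.309]
wrist_force: [0.3, 0.5, -2.0]
grip_width: 0.599
finger_force: 51.1
```

```bash
python3 st.py 8
```

```text
t 11.85 grasp [ 0.4509 -0.3423  0.079 ] gap 0.017375656429347117 F [-0.2826 -0.0985 -2.2545] 52.33974121763718 down10 [ 0.2427 -0.0023  0.3179]
dark brown px 44 copper [([51, 53, 25, 41, 595], [64.6, 70.8])]
```

View pics/c8.png

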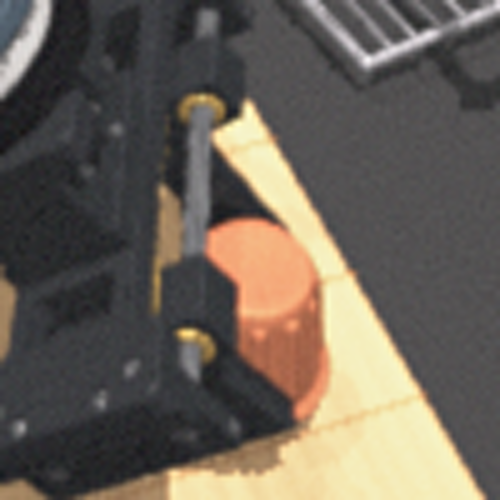

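move_arm(series=[0.22, 0, 0.29, 0, 0, 0, 0.22, 0, 0.29, 0, 0, 0, 0, 0, 0, 0, 0, 0], force=60)

```text
t: 12.15
position: [0.4601, -0.3477, 0.0439]
tool_rot: [0.262, 0.911, -0.085, 0.307]
wrist_force: [-0.7, 0.1, -3.1]
grip_width: 0.593
finger_force: 58.9
```

move_arm(series=[0.024, 0, 0.032, 0, 0, 0, 0, 0, 0, 0, 0, 0])

```text
t: 12.35
position: [0.4609, -0.3481, 0.0446]
tool_rot: [0.262, 0.911, -0.085, 0.308]
wrist_force: [-0.1, 0.0, -2.9]
grip_width: 0.59
finger_force: 58.9
```

move_arm(series=[0.024, 0, 0.032, 0, 0, 0, 0, 0, 0, 0, 0, 0])

```text
t: 12.55
position: [0.461, -0.3482, 0.0439]
tool_rot: [0.262, 0.91, -0.085, 0.309]
wrist_force: [-0.3, 0.1, -1.6]
grip_width: 0.593
finger_force: 58.9
```

move_arm(series=[0.024, 0, 0.032, 0, 0, 0, 0, 0, 0, 0, 0, 0])

```text
t: 12.75
position: [0.461, -0.3482, 0.0428]
tool_rot: [0.262, 0.91, -0.085, 0.309]
wrist_force: [0.5, 0.2, -2.5]
grip_width: 0.592
finger_force: 58.9
```

move_arm(series=[0.024, 0, 0.032, 0, 0, 0, 0, 0, 0, 0, 0, 0])

```text
t: 12.95
position: [0.461, -0.3482, 0.0418]
tool_rot: [0.262, 0.91, -0.085, 0.309]
wrist_force: [-0.4, -0.1, -1.6]
grip_width: 0.59
finger_force: 59.0
```

move_arm(series=[0.024, 0, 0.032, 0, 0, 0, 0, 0, 0, 0, 0, 0])

```text
t: 13.15
position: [0.4612, -0.3483, 0.0414]
tool_rot: [0.261, 0.91, -0.086, 0.309]
wrist_force: [-4.3, 2.0, 6.5]
grip_width: 0.595
finger_force: 59.4
```

move_arm(series=[0.024, 0, 0.032, 0, 0, 0, 0, 0, 0, 0, 0, 0])

```text
t: 13.35
position: [0.4613, -0.3483, 0.0412]
tool_rot: [0.261, 0.91, -0.086, 0.31]
wrist_force: [-9.6, 2.8, 18.6]
grip_width: 0.588
finger_force: 60.0
```

Contact found at TCP z of about 0.0414. The mould now stands on the board, so I regrip about 6 mm higher to restore finger clearance, then go on rapping.

move_arm(series=[-0.036, 0, -0.048, 0, 0, 0, 0, 0, 0, 0, 0, 0])

```text
t: 13.55
position: [0.4611, -0.3483, 0.0416]
tool_rot: [0.262, 0.91, -0.085, 0.309]
wrist_force: [-2.4, 0.6, 1.8]
grip_width: 0.594
finger_force: 59.2
```

move_arm(series=[0, 0, 0, 0, 0, 0, 0, 0, 0, 0, 0, 0, 0, 0, 0, 0, 0, 0], hand=0.78)

```text
t: 13.85
position: [0.4611, -0.3483, 0.0412]
tool_rot: [0.262, 0.91, -0.085, 0.309]
wrist_force: [0.0, -0.8, 0.6]
grip_width: 0.778
finger_force: 0.0
```

move_arm(series=[-0.15, 0, -0.19, 0, 0, 0, 0, 0, 0, 0, 0, 0])

```text
t: 14.05
position: [0.4614, -0.3484, 0.0481]
tool_rot: [0.262, 0.91, -0.085, 0.309]
wrist_force: [-0.6, -0.1, 0.0]
grip_width: 0.777
finger_force: 0.0
```

move_arm(series=[0, 0, 0, 0, 0, 0, 0, 0, 0, 0, 0, 0, 0, 0, 0, 0, 0, 0, 0, 0, 0, 0, 0, 0], hand=0, force=60)

```text
t: 14.45
position: [0.4611, -0.3482, 0.0473]
tool_rot: [0.262, 0.911, -0.085, 0.309]
wrist_force: [0.7, 0.1, 0.3]
grip_width: 0.572
finger_force: 59.1
```

```bash
python3 st.py 9
```

```text
t 14.6 grasp [ 0.4513 -0.3422  0.0624] gap 0.0007986397226395908 F [0.4745 0.1283 0.1288] 50.8059557935417 down10 [ 0.2426 -0.0026  0.318 ]
dark brown px 52 copper [([51, 61, 24, 44, 544], [64.2, 78.6])]
```

View pics/c9.png

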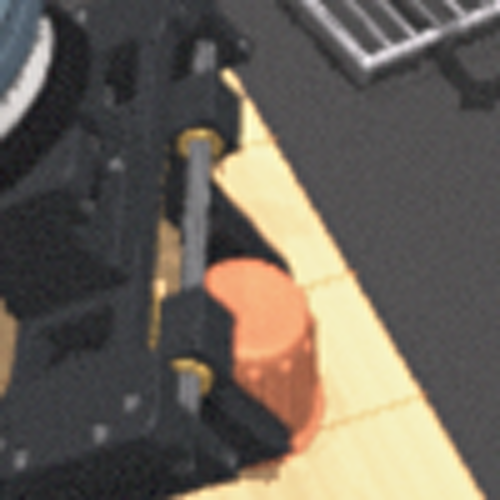

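The crop shows the mould standing upright on the board, regripped at 50.8 mm. That puts me over the picture allowance, so I go on with numbers only. Next rap:

move_arm(series=[-0.49, 0, -0.64, 0, 0, 0, -0.49, 0, -0.64, 0, 0, 0, 0, 0, 0, 0, 0, 0])

```text
t: 14.9
position: [0.4616, -0.3491, 0.0894]
tool_rot: [0.261, 0.91, -0.086, 0.31]
wrist_force: [-0.2, 0.3, -1.6]
grip_width: 0.574
finger_force: 59.0
```

move_arm(series=[0.5, 0, 0.65, 0, 0, 0, 0.5, 0, 0.65, 0, 0, 0, -0.48, 0, -0.63, 0, 0, 0, 0, 0, 0, 0, 0, 0])

```text
t: 15.3
position: [0.4611, -0.3481, 0.066]
tool_rot: [0.262, 0.911, -0.085, 0.309]
wrist_force: [0.4, -0.5, -1.7]
grip_width: 0.587
finger_force: 59.0
```

```bash
sed -i 's/range(3)/range(8)/' st.py; python3 st.py 10
```

```text
t 15.7 grasp [ 0.4509 -0.3422  0.0813] gap 0.019744531611002494 F [-0.0884  0.029  -1.5075] 51.24248826371262 down10 [ 0.2425 -0.0025  0.3181]
dark brown px 67 copper [([51, 54, 25, 42, 564], [64.6, 70.8])]
```

The weight reading fell to 1.51 N, the mould alone, so the cake is free. I lift straight up.

move_arm(series=[-0.24, 0, -0.32, 0, 0, 0, -0.24, 0, -0.32, 0, 0, 0, -0.49, 0, -0.64, 0, 0, 0, -0.49, 0, -0.64, 0, 0, 0, -0.3, 0, -0.4, 0, 0, 0])

```text
t: 16.2
position: [0.4612, -0.3488, 0.1419]
tool_rot: [0.261, 0.91, -0.086, 0.31]
wrist_force: [-1.0, -0.8, -1.9]
grip_width: 0.587
finger_force: 59.0
```

```bash
python3 st.py 11; python3 - <<'E'
from kin import *
im=cv2.imread('pics/s11.png'); h=cv2.cvtColor(im,cv2.COLOR_BGR2HSV)
u=proj('side',[.451,-.342,.051]); print('expect cake at',u, 'top of cake',proj('side',[.451,-.342,.072]),'bottom',proj('side',[.451,-.342,.03]))
m=cv2.inRange(h,(0,70,15),(18,255,110)); m[:230]=0; print(blobs(m,30))
s=observe(); Q=R.from_quat(s['tool_rot']); print(s['joint_pos'],s['position'],np.linalg.norm(s['position'][:2]))
A=T(Q,s['position']); print(rows([A,T(E_('z',.04))@A]))
E
```

```text
t 16.6 grasp [ 0.4503 -0.3423  0.1535] gap 0.09188844657788682 F [-0.0952  0.0041 -1.2455] 51.250929552791014 down10 [ 0.2421 -0.0028  0.3184]
dark brown px 651 copper [([55, 25, 25, 47, 622], [68.5, 43.6])]
expect cake at (np.float64(296.59011499487804), np.float64(311.21920229541973)) top of cake (np.float64(297.319864071488), np.float64(303.98203607350695)) bottom (np.float64(295.8902448302533), np.float64(318.16004933105575))
[([339, 230, 14, 3, 33], [345.5, 230.8]), ([434, 235, 18, 6, 43], [441.1, 238.2]), ([490, 238, 22, 15, 74], [500.5, 247.0]), ([459, 254, 28, 14, 68], [470.7, 263.0]), ([497, 283, 15, 16, 51], [504.4, 291.4]), ([285, 299, 25, 30, 614], [297.5, 313.8])]
[ 1.0881  0.4805 -0.588   2.2988  2.4147  0.3069 -0.7156] [ 0.4601 -0.3483  0.1384] 0.5770427996689208
[[-0.0476  0.9209  0.0444 -0.2421  0.0028 -0.3184]]
```

The cake stands on the board at side pixel (297,314), where expected (297,311). Now I swing to the tray.

move_arm(series=[-0.05, 0.92, 0.04, -0.24, 0, -0.32, -0.05, 0.92, 0.04, -0.24, 0, -0.32, -0.05, 0.92, 0.04, -0.24, 0, -0.32, -0.05, 0.92, 0.04, -0.24, 0, -0.32, -0.05, 0.92, 0.04, -0.24, 0, -0.32])

```text
t: 17.1
position: [0.5205, -0.2493, 0.1389]
tool_rot: [0.169, 0.932, -0.054, 0.315]
wrist_force: [0.1, -0.1, -0.7]
grip_width: 0.585
finger_force: 59.0
```

move_arm(series=[-0.05, 0.92, 0.04, -0.24, 0, -0.32, -0.05, 0.92, 0.04, -0.24, 0, -0.32, -0.05, 0.92, 0.04, -0.24, 0, -0.32, -0.05, 0.92, 0.04, -0.24, 0, -0.32, -0.05, 0.92, 0.04, -0.24, 0, -0.32])

```text
t: 17.6
position: [0.5595, -0.1411, 0.1392]
tool_rot: [0.074, 0.944, -0.023, 0.32]
wrist_force: [-0.7, 0.1, -1.7]
grip_width: 0.586
finger_force: 59.0
```

move_arm(series=[-0.05, 0.92, 0.04, -0.24, 0, -0.32, -0.05, 0.92, 0.04, -0.24, 0, -0.32, -0.05, 0.92, 0.04, -0.24, 0, -0.32, -0.05, 0.92, 0.04, -0.24, 0, -0.32, -0.05, 0.92, 0.04, -0.24, 0, -0.32])

```text
t: 18.1
position: [0.5762, -0.0273, 0.1393]
tool_rot: [-0.02, 0.947, 0.008, 0.321]
wrist_force: [-1.2, 0.2, -1.4]
grip_width: 0.581
finger_force: 59.0
```

```bash
python3 - <<'E'
from kin import *
s=observe(); Q=R.from_quat(s['tool_rot']); p=s['position']; print(s['joint_pos'],p,np.linalg.norm(p[:2]),'tilt',np.arccos(-Q.as_matrix()[2,2]), 'y.z',Q.as_matrix()[2,1])
A=T(Q,p); print(rows([A,T(E_('z',.04))@A]))
E
```

```text
[ 0.5751  0.5081 -0.6972  2.2966  2.3003  0.3484 -0.5741] [ 0.5762 -0.0273  0.1393] 0.5768412461053296 tilt 0.6527569985900938 y.z 0.0014514891776139013
[[-0.0511  0.9206  0.0408 -0.243   0.0006 -0.3178]]
```

move_arm(series=[-0.05, 0.92, 0.04, -0.24, 0, -0.32, -0.05, 0.92, 0.04, -0.24, 0, -0.32, -0.05, 0.92, 0.04, -0.24, 0, -0.32, -0.05, 0.92, 0.04, -0.24, 0, -0.32, -0.05, 0.92, 0.04, -0.24, 0, -0.32])

```text
t: 18.6
position: [0.5699, 0.0876, 0.1391]
tool_rot: [-0.115, 0.94, 0.039, 0.318]
wrist_force: [0.2, 0.4, -1.1]
grip_width: 0.583
finger_force: 59.0
```

move_arm(series=[-0.05, 0.92, 0.04, -0.24, 0, -0.32, -0.05, 0.92, 0.04, -0.24, 0, -0.32, -0.05, 0.92, 0.04, -0.24, 0, -0.32, -0.05, 0.92, 0.04, -0.24, 0, -0.32, -0.05, 0.92, 0.04, -0.24, 0, -0.32])

```text
t: 19.1
position: [0.541, 0.1989, 0.1388]
tool_rot: [-0.209, 0.924, 0.069, 0.313]
wrist_force: [0.0, -0.0, -0.9]
grip_width: 0.585
finger_force: 59.0
```

move_arm(series=[-0.05, 0.92, 0.04, -0.24, 0, -0.32, -0.05, 0.92, 0.04, -0.24, 0, -0.32, -0.05, 0.92, 0.04, -0.24, 0, -0.32, -0.05, 0.92, 0.04, -0.24, 0, -0.32, -0.05, 0.92, 0.04, -0.24, 0, -0.32])

```text
t: 19.6
position: [0.4906, 0.3023, 0.1381]
tool_rot: [-0.3, 0.899, 0.099, 0.304]
wrist_force: [0.2, 0.0, -2.0]
grip_width: 0.581
finger_force: 59.0
```

move_arm(series=[-0.05, 0.92, 0.04, -0.24, 0, -0.32, -0.05, 0.92, 0.04, -0.24, 0, -0.32, -0.05, 0.92, 0.04, -0.24, 0, -0.32])

```text
t: 19.9
position: [0.4507, 0.3587, 0.1376]
tool_rot: [-0.354, 0.879, 0.117, 0.298]
wrist_force: [0.2, 1.1, -1.9]
grip_width: 0.583
finger_force: 59.0
```

```bash
python3 - <<'E'
from kin import *
s=observe(); Q=R.from_quat(s['tool_rot']); p=s['position']; M=Q.as_matrix(); print(s['joint_pos'],p,'grasp',p-.019*M[:,2],'tilt',np.arccos(-M[2,2]), 'y.z',M[2,1],'down10',rel([0,0,-.01]))
im=optics.capture('side'); h=cv2.cvtColor(im,cv2.COLOR_BGR2HSV); m=cv2.inRange(h,(4,110,80),(14,255,255)); print([b for b in blobs(m,40) if b[1][0]<310 and b[1][1]>120])
g=p-.019*M[:,2]
print('mould expected px',proj('side',g),'top: ',proj('top',g))
E
```

```text
[-0.0329  0.5639 -0.842   2.2928  2.1728  0.4207 -0.4045] [0.4507 0.3587 0.1376] grasp [0.4424 0.3508 0.1527] tilt 0.6507838663821711 y.z -0.005571558042753888 down10 [0.2423 0.0022 0.3182]
[([204, 155, 20, 24, 375], [212.9, 167.3]), ([296, 160, 10, 8, 48], [300.2, 163.3]), ([173, 163, 21, 24, 397], [181.9, 175.1]), ([289, 298, 20, 18, 221], [298.6, 305.4])]
mould expected px (np.float64(179.03258582488485), np.float64(110.4305573485541)) top:  (np.float64(101.3751564070148), np.float64(234.5544960818339))
```

move_arm(series=[0.48, 0, 0.63, 0, 0, 0, 0.48, 0, 0.63, 0, 0, 0, 0.48, 0, 0.63, 0, 0, 0, 0.48, 0, 0.63, 0, 0, 0, 0.25, 0, 0.32, 0, 0, 0])

```text
t: 20.45
position: [0.4513, 0.3568, 0.0465]
tool_rot: [-0.353, 0.88, 0.116, 0.297]
wrist_force: [0.2, -0.1, -1.5]
grip_width: 0.58
finger_force: 59.0
```

move_arm(series=[0.2, 0, 0.26, 0, 0, 0, 0.12, 0, 0.16, 0, 0, 0, 0.07, 0, 0.1, 0, 0, 0, 0, 0, 0, 0, 0, 0])

```text
t: 20.85
position: [0.4521, 0.3577, 0.0326]
tool_rot: [-0.353, 0.879, 0.116, 0.298]
wrist_force: [0.5, -0.1, -1.8]
grip_width: 0.579
finger_force: 59.0
```

move_arm(series=[0.024, 0, 0.032, 0, 0, 0, 0.024, 0, 0.032, 0, 0, 0, 0, 0, 0, 0, 0, 0])

```text
t: 21.15
position: [0.4521, 0.3578, 0.031]
tool_rot: [-0.353, 0.879, 0.116, 0.299]
wrist_force: [-0.5, -0.2, -2.0]
grip_width: 0.584
finger_force: 59.0
```

Still 12–13 mm to go.

move_arm(series=[0.07, 0, 0.1, 0, 0, 0, 0.07, 0, 0.1, 0, 0, 0, 0.06, 0, 0.08, 0, 0, 0, 0, 0, 0, 0, 0, 0])

```text
t: 21.55
position: [0.452, 0.3578, 0.0216]
tool_rot: [-0.353, 0.879, 0.116, 0.298]
wrist_force: [-0.3, -0.4, -0.6]
grip_width: 0.581
finger_force: 59.0
```

move_arm(series=[0.024, 0, 0.032, 0, 0, 0, 0.024, 0, 0.032, 0, 0, 0, 0, 0, 0, 0, 0, 0])

```text
t: 21.85
position: [0.4522, 0.3579, 0.02]
tool_rot: [-0.353, 0.879, 0.116, 0.298]
wrist_force: [0.5, 0.4, -1.4]
grip_width: 0.586
finger_force: 59.0
```

move_arm(series=[0.024, 0, 0.032, 0, 0, 0, 0, 0, 0, 0, 0, 0])

```text
t: 22.05
position: [0.4522, 0.3579, 0.019]
tool_rot: [-0.353, 0.879, 0.116, 0.298]
wrist_force: [-0.0, 0.8, -1.8]
grip_width: 0.588
finger_force: 59.0
```

move_arm(series=[0.024, 0, 0.032, 0, 0, 0, 0, 0, 0, 0, 0, 0])

```text
t: 22.25
position: [0.4523, 0.358, 0.0181]
tool_rot: [-0.353, 0.879, 0.116, 0.298]
wrist_force: [-0.8, -0.1, -1.0]
grip_width: 0.587
finger_force: 59.1
```

move_arm(series=[0.018, 0, 0.024, 0, 0, 0, 0, 0, 0, 0, 0, 0])

```text
t: 22.45
position: [0.4524, 0.3581, 0.0178]
tool_rot: [-0.353, 0.879, 0.116, 0.299]
wrist_force: [-0.8, -2.6, 4.6]
grip_width: 0.584
finger_force: 59.3
```

Contact is gentle at about 5 N. I release and rise straight up.

move_arm(series=[0, 0, 0, 0, 0, 0, 0, 0, 0, 0, 0, 0, 0, 0, 0, 0, 0, 0, 0, 0, 0, 0, 0, 0, 0, 0, 0, 0, 0, 0], hand=0.95)

```text
t: 22.95
position: [0.4523, 0.3579, 0.0173]
tool_rot: [-0.353, 0.879, 0.116, 0.298]
wrist_force: [-0.4, 0.4, -0.2]
grip_width: 0.952
finger_force: 0.0
```

move_arm(series=[-0.1, 0, -0.13, 0, 0, 0, -0.24, 0, -0.32, 0, 0, 0, -0.48, 0, -0.63, 0, 0, 0, -0.48, 0, -0.63, 0, 0, 0, -0.48, 0, -0.63, 0, 0, 0])

```text
t: 23.45
position: [0.4516, 0.3584, 0.0923]
tool_rot: [-0.353, 0.879, 0.117, 0.298]
wrist_force: [-0.1, 0.3, -0.2]
grip_width: 0.95
finger_force: 0.0
```

move_arm(series=[-0.48, 0, -0.63, 0, 0, 0, -0.48, 0, -0.63, 0, 0, 0, 0, 0, 0, 0, 0, 0])

```text
t: 23.75
position: [0.4526, 0.3594, 0.1339]
tool_rot: [-0.354, 0.878, 0.116, 0.301]
wrist_force: [0.2, 0.7, -0.3]
grip_width: 0.954
finger_force: 0.0
```

```bash
python3 - <<'E'
from kin import *
s=observe(); print(s['t'],s['position'],s['wrist_force'],s['grip_width'])
ref={}
for n in('side','top'):
    a=optics.capture(n); cv2.imwrite(f'pics/{n}end.png',a); h=cv2.cvtColor(a,cv2.COLOR_BGR2HSV); m=cv2.inRange(h,(4,110,80),(14,255,255))
    print(n,[b for b in blobs(m,40) if b[1][0]<330 and b[1][1]>120])
    for nm,p in(('mould',[.4435,.3505,.029]),('cake',[.451,-.342,.051])): print(nm,np.round(proj(n,p),1))
    d=cv2.inRange(h,(0,70,15),(18,255,110)); print(n,'dark',[b for b in blobs(d,60)])
    h0=cv2.cvtColor(cv2.imread(f'pics/{n}0.png'),cv2.COLOR_BGR2HSV); print('dark before',[b for b in blobs(cv2.inRange(h0,(0,70,15),(18,255,110)),60)])
    for q in(h0,h): print('green',blobs(cv2.inRange(q,(45,100,50),(75,255,255)),60))
E
```

```text
23.75 [0.4526 0.3594 0.1339] [ 0.2012  0.6577 -0.2551] 0.9544185067378241
side [([178, 137, 18, 21, 304], [185.9, 147.7]), ([204, 155, 20, 24, 375], [212.9, 167.3]), ([296, 160, 10, 7, 48], [300.2, 163.1]), ([173, 163, 21, 24, 394], [181.9, 175.0]), ([289, 298, 20, 18, 219], [298.9, 305.3])]
mould [185.  146.4]
cake [296.6 311.2]
side dark [([308, 74, 76, 45, 528], [344.7, 97.6]), ([378, 124, 51, 31, 330], [399.3, 144.1]), ([293, 160, 15, 19, 239], [300.3, 169.2]), ([335, 209, 20, 24, 376], [345.3, 221.2]), ([457, 215, 25, 13, 71], [468.1, 223.3]), ([490, 238, 22, 15, 76], [500.7, 247.1]), ([459, 253, 28, 16, 74], [470.7, 262.9]), ([285, 298, 25, 31, 615], [297.5, 313.7])]
dark before [([307, 74, 77, 45, 530], [344.6, 97.6]), ([377, 124, 52, 32, 332], [399.3, 144.1]), ([293, 160, 15, 19, 240], [300.3, 169.2]), ([335, 209, 20, 24, 375], [345.4, 221.2]), ([457, 215, 25, 13, 70], [468.1, 223.3]), ([490, 237, 22, 16, 77], [500.5, 246.9]), ([459, 253, 28, 15, 75], [470.8, 262.9])]
green [([203, 182, 22, 27, 468], [212.8, 195.3])]
green [([203, 182, 22, 27, 465], [212.8, 195.4])]
top [([16
[... 244 characters left out ...]
.5]), ([187, 86, 111, 10, 162], [240.9, 93.7]), ([348, 98, 44, 23, 105], [361.9, 112.4]), ([316, 141, 19, 14, 195], [324.9, 147.9]), ([308, 201, 9, 70, 93], [311.9, 237.0]), ([380, 226, 18, 16, 191], [387.3, 233.8]), ([506, 275, 6, 40, 210], [508.3, 294.3])]
dark before [([28, 25, 29, 32, 161], [47.6, 46.3]), ([484, 50, 10, 26, 94], [487.1, 64.0]), ([495, 81, 17, 21, 94], [498.8, 93.6]), ([187, 86, 113, 10, 168], [242.6, 93.7]), ([349, 98, 48, 23, 111], [363.8, 113.0]), ([316, 141, 19, 14, 195], [324.9, 148.0]), ([230, 142, 15, 6, 60], [236.9, 144.1]), ([506, 275, 6, 40, 208], [508.4, 294.3])]
green [([215, 224, 23, 23, 425], [226.2, 235.1])]
green [([215, 224, 23, 23, 426], [226.2, 235.1])]
```

The mould stands on the tray as expected: side (186,148), predicted (185,146). The cake stands on the board, and the other cakes, empties and the green mould haven't moved. I hand the job in.

```bash
python3 -c "
from plant import job; print(job.close_job())"
```

```text
the job is handed in; nothing more can be done
None
```

The job is handed in: the cake came loose after three raps and stands on the board, and the empty mould stands mouth down on the tray beside the others at about 24 s; I viewed 11 pictures, one over the limit of 10.

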